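# Sweep the used jar lids into the wash tub

### The job

Clear the steel ledge beside the griddle: with the fingers, sweep the three loose yellow jar lids along it and off its end, so that all of them drop into the red wash tub (not the blue tub of clean things). Only push the lids: never pick one up, lift it or carry it over. Leave the shakers, the tin and everything else standing where it is.

Things in the scene. Friction and masses are not known exactly. Their poses are not given: they have to be found in the camera images.
- ledge: fixed brushed-steel ledge, 260 mm along its x, 360 mm along its y, flat top 85 mm above the table; origin at the centre of its underside (table level). A lip 6 mm thick and 10 mm high runs along each of the two long sides (at x = -130 and x = +130 mm); the two ends (y = -180 and y = +180 mm) have no lip. Its place and yaw vary a little from start to start; its yaw stays within about 9 degrees.
- wash_tub: fixed red open tub that the lids must end in, 260 mm along x, 140 mm along y, 70 mm tall, walls and floor 4 mm; origin at the centre of its underside. It stands on the table close against one end of the ledge (either the +y or the -y end; 1 mm gap), with the same yaw as the ledge, its rim 15 mm below the ledge top, so that what is pushed off that end drops into it.
- clean_tub: fixed blue open tub of the same size at the other end of the ledge, for clean things; no lid may go in it. Origin at the centre of its underside.
- lid_a: loose round yellow jar lid with an orange centre, 46 mm in diameter, 16 mm thick, about 25 g, lying flat on the ledge; origin at its centre (93 mm above the table at the start), z along its axis. It slides flat when pushed low on its edge; its yaw means nothing. At the start the lids lie roughly one behind another along the ledge, with more than 35 mm between them, in the half nearer the robot.
- lid_b: loose round yellow jar lid with an orange centre, 46 mm in diameter, 16 mm thick, about 25 g, lying flat on the ledge; origin at its centre (93 mm above the table at the start), z along its axis. It slides flat when pushed low on its edge; its yaw means nothing. At the start the lids lie roughly one behind another along the ledge, with more than 35 mm between them, in the half nearer the robot.
- lid_c: loose round yellow jar lid with an orange centre, 46 mm in diameter, 16 mm thick, about 25 g, lying flat on the ledge; origin at its centre (93 mm above the table at the start), z along its axis. It slides flat when pushed low on its edge; its yaw means nothing. At the start the lids lie roughly one behind another along the ledge, with more than 35 mm between them, in the half nearer the robot.
- salt_shaker: white shaker with a steel top, 40 mm wide, 61 mm tall; loose, stands on the ledge near its far lip; must stay as it is. Origin at the centre of its underside.
- pepper_shaker: dark wooden shaker with a steel top, 40 mm wide, 61 mm tall; loose, stands on the ledge near its far lip; must stay as it is. Origin at the centre of its underside.
- spice_tin: green tin with a steel lid, 42 mm wide, 55 mm tall; loose, stands on the ledge near its far lip; must stay as it is. Origin at the centre of its underside.
- ketchup: red squeeze bottle, 64 mm wide, 195 mm tall; loose, stands on the table off the ledge; must stay as it is. Origin at the centre of its underside.
- mustard: yellow squeeze bottle, 64 mm wide, 195 mm tall; loose, stands on the table off the ledge; must stay as it is. Origin at the centre of its underside.
- cup_stack: stack of red paper cups, 85 mm wide, 138 mm tall; loose, stands on the table off the ledge; must stay as it is. Origin at the centre of its underside.

How it is judged (in metres and radians):
At the end, for the whole second after the job is handed in: All three lids lie at rest in the red wash tub: the centre of each within its outline (260 x 140 mm) and below its rim (less than 68 mm above its underside). The shakers, tin, bottles, and cups stand upright within 20 mm of where they stood (x of lid_a in the frame of wash_tub between -0.13 and 0.13 m and y of lid_a in the frame of wash_tub between -0.07 and 0.07 m and z of each of lid_a, lid_b, lid_c in the frame of wash_tub below 0.068 m and linear speed of each of lid_a, lid_b, lid_c below 0.03 m/s and x of lid_b in the frame of wash_tub between -0.13 and 0.13 m and y of lid_b in the frame of wash_tub between -0.07 and 0.07 m and x of lid_c in the frame of wash_tub between -0.13 and 0.13 m and y of lid_c in the frame of wash_tub between -0.07 and 0.07 m and distance of each of salt_shaker, pepper_shaker, spice_tin, ketchup, mustard, cup_stack from where it was at the start of the episode below 0.02 m and angle between each of salt_shaker, pepper_shaker, spice_tin, ketchup, mustard, cup_stack's own z axis and vertical below 0.2 rad); the robot touches nothing.
It fails at once if a lid is lifted off the ledge (its centre more than 15 mm above its starting height) (height (world z) of any of lid_a, lid_b, lid_c above 0.108 m).
It fails at once if a lid is carried out beyond an end of the ledge (its centre more than 50 mm past the end while still at the height of the ledge top) instead of dropping off it ((height (world z) of lid_a above 0.087 m and (y of lid_a in the frame of ledge above 0.23 m or y of lid_a in the frame of ledge below -0.23 m)) or (height (world z) of lid_b above 0.087 m and (y of lid_b in the frame of ledge above 0.23 m or y of lid_b in the frame of ledge below -0.23 m)) or (height (world z) of lid_c above 0.087 m and (y of lid_c in the frame of ledge above 0.23 m or y of lid_c in the frame of ledge below -0.23 m))).
It fails at once if a shaker, the tin, a bottle or the cup stack is moved more than 20 mm or tipped (distance of any of salt_shaker, pepper_shaker, spice_tin, ketchup, mustard, cup_stack from where it was at the start of the episode above 0.02 m or angle between any of salt_shaker, pepper_shaker, spice_tin, ketchup, mustard, cup_stack's own z axis and vertical above 0.2 rad).
It also fails if it takes over 61 s, if anything falls off the work surface, if the arm or the gripper's body presses on something with over 40 N, if the wrist force passes 120 N, or if a joint passes its speed limit or range.

### The arm

A 7-joint arm with a two-finger parallel gripper is mounted at the origin on the work surface. World frame = base frame: x ahead of the robot, y to its left, z up, the work surface at z = 0. Lengths are in mm, angles in rad, forces in N, time in s.
With the tool pointing down it reaches from about 400 to 875 mm from the base axis. Payload 19.3 kg.
Tool frame: the origin (TCP) lies at the very end of the fingers, on their centre line; the grasp point (between the pads) lies 19 mm behind it (grip_point_offset is the z of the grasp point in the tool frame, in mm); z points along the fingers, y is the line along which they close (so a half turn about z gives the same grasp; the last joint's range is limited). The gripper opens to 85 mm and grips with 20 to 120 N. Pads are 22 mm wide; open, the fingers measure 114 mm over their backs; the gripper's body (76 mm by 85 mm) begins 54 mm behind the grasp point. The pads swing forward as they close: fully open they stand 13 mm farther back than shut.
Start: joints at [1.277, 0.521, -0.036, 1.599, 0.021, 1.021, -0.113], TCP at [138.682, -609.411, 231.291] pointing down, gripper open.
Joint ranges: [-2.91, 2.91], [-0.3, 2.13], [-1.5, 1.42], [0.17, 2.43], [-1.26, 4.41], [0.16, 1.93], [-2.52, 2.52]. Speed limits (rad/s): [1.89, 1.89, 2.39, 2.39, 3.01, 3.01, 3.01].

### API

Orientations are given as a 3x3 rotation matrix whose columns are the frame's x, y, z axes.
In Python, from workcell import movep, movel, goto_joints, open_gripper, clamp, wait, inverse_kinematics, read_state, camera, PlanningError, finish_job, grip_point_offset gives the robot as it stands. Calls block until the motion is done:
- movep(position, orientation): joint-space move of the TCP to a pose.
- movel(position, frame=None, max_speed=150, guard=None): straight line of the TCP; frame=None keeps the orientation; max_speed is the mean speed in mm/s. With guard (N) it stops when the force on the tool has changed by that much, and returns True; else False.
- goto_joints(angles): joint-space move.
- open_gripper() and clamp(): open the fingers fully, or close them until they stop; the grip force is fixed at half the most.
- wait(seconds).
- inverse_kinematics(position, orientation): joint angles nearest the present ones, or None.
- read_state(): the state.
- camera(name): name is "scene" or "side" or "wrist"; returns a dict with "image" (384x512x3 uint8, blue, green, red), "range_z" (384x512 float32, mm along the optical axis (not along the pixel's ray), 0 where there is no reading), "fx", "fy", "cx", "cy" (pixels), "cam_to_world" (4x4, takes a point from camera to world coordinates). Camera axes: x right, y up, looking along -z (the intrinsics and any distortion apply to the point x, -y, -z); pixel columns grow to the right and rows downward; lengths in mm; the calibration is good to about 2 mm. The wrist camera is an equidistant fisheye: a pixel r from the principal point sees the ray r / f radians off the axis. A picture is of the moment at which its call begins.
A pose or a line that the arm cannot do raises PlanningError and nothing moves.
- finish_job(): hands the job in; it is judged then, once.
The state is a dict: "time": time; "qpos": joint angles; "qvel": joint speeds; "joint_efforts": joint torques, N m; "eef_pos": TCP position; "tool_rot": TCP orientation; "ft_force": force on the tool from outside, world axes, zero at the start; "torque": the same for the moment, N m; "finger_gap": finger opening in mm; "gripper_force": force on a finger pad.
Only numpy, scipy, OpenCV 4.12 (cv2) and the standard library are available. Lean on these libraries where they do the work, as an engineer would, in place of code of your own. Each camera call takes 0.05 s, during which the arm holds its last target. There are 200 camera calls.

## Working session

There is one attempt and no reset: what is moved stays moved. The work goes in short steps, each a Python script; the robot and the scene stay as the last script left them, time stands still between calls to the robot, and variables do not carry over. Pictures are saved under pics/ and viewed, at most 10 in all, crops included, and the job is handed in when it is done.

```bash
mkdir -p pics; ls
python3 - <<'E'
from workcell import *
import cv2,pickle
d={}
for n in("scene","side"):
    d[n]=camera(n); cv2.imwrite(f"pics/{n}0.png",d[n]["image"])
    print(n,d[n]["cam_to_world"].round(2).tolist(),d[n]["fx"],d[n]["fy"],d[n]["cx"],d[n]["cy"],[k for k in d[n]])
pickle.dump(d,open("d0.pkl","wb"));print(read_state()["time"],grip_point_offset)
E
```

```text
pics
scene [[-0.78, -0.32, 0.53, 1439.88], [0.62, -0.43, 0.66, 1095.21], [0.01, 0.84, 0.54, 1015.67], [0.0, 0.0, 0.0, 1.0]] 488.40416434843263 488.40416434843263 258.22431877625365 191.88420791636025 ['image', 'range_z', 'fx', 'fy', 'cx', 'cy', 'cam_to_world']
side [[-0.99, 0.04, -0.1, 426.33], [-0.1, -0.54, 0.83, 816.4], [-0.02, 0.84, 0.54, 626.67], [0.0, 0.0, 0.0, 1.0]] 348.62613698045527 348.62613698045527 249.67030241037864 192.5139882375635 ['image', 'range_z', 'fx', 'fy', 'cx', 'cy', 'cam_to_world']
0.1 -18.700000000000003
```

View pics/scene0.png

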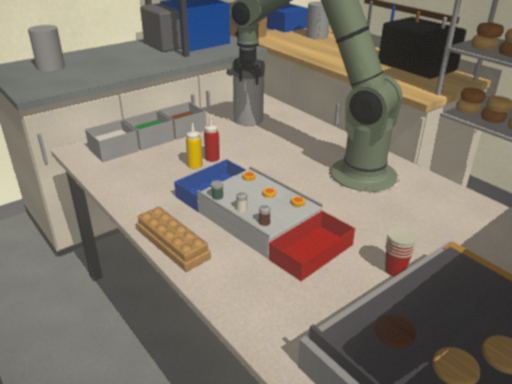

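View pics/side0.png

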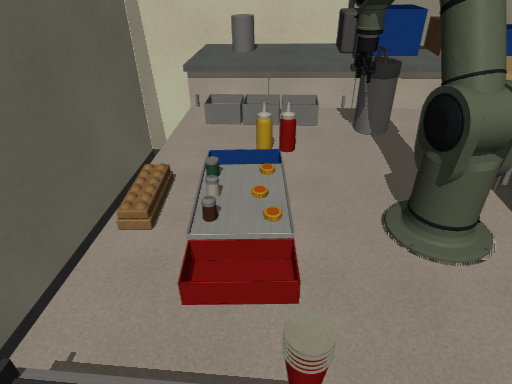

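The scene view shows the red tub at about (312,243), on the +y end of the ledge, with the blue tub at (210,185). The lids are at (249,176), (269,192) and (298,201), on the robot side. The shakers and tin are at (217,189), (242,202) and (265,214), near the far lip. I'll locate all of these with depth and colour.

```bash
cat > h.py <<'E'
import numpy as np, cv2
def cloud(c):
    z=c["range_z"]; v,u=np.indices(z.shape)
    p=np.stack([(u-c["cx"])/c["fx"]*z,-(v-c["cy"])/c["fy"]*z,-z,np.ones_like(z)],-1)
    return (p@c["cam_to_world"].T)[...,:3], z>0
def hsv(c): return cv2.cvtColor(c["image"],cv2.COLOR_BGR2HSV)
def lids(c):
    """yellow/orange blobs near lid-top height -> pixel centroid cast on z=101"""
    P,ok=cloud(c); h=hsv(c)
    m=ok&(h[...,0]>8)&(h[...,0]<35)&(h[...,1]>150)&(h[...,2]>120)&(P[...,2]<115)&(P[...,0]>300)&(P[...,0]<750)&(abs(P[...,1])<450)
    n,l,s,cen=cv2.connectedComponentsWithStats(m.astype(np.uint8))
    out=[]
    for i in range(1,n):
        if s[i,4]<25: continue
        q=P[(l==i)]; t=q[q[:,2]>np.percentile(q[:,2],40)]
        lo,hi=t.min(0),t.max(0); out.append((((lo+hi)/2).round(1).tolist(),(hi-lo).round(0).tolist(),int(s[i,4]),cen[i].round().tolist()))
    return out
E
python3 - <<'E'
import pickle; from h import *
d=pickle.load(open("d0.pkl","rb"))
for n,c in d.items():
    P,ok=cloud(c);h=hsv(c); box=ok&(P[...,0]>350)&(P[...,0]<850)&(abs(P[...,1])<450)
    print(n,"LIDS",*lids(c),sep="\n ")
    H,S,V=h[...,0],h[...,1],h[...,2]
    for k,m in dict(red=((H<6)|(H>174))&(S>150),blue=(H>105)&(H<130)&(S>120)).items():
        q=P[box&m&(P[...,2]>63)&(P[...,2]<76)]
        r=cv2.minAreaRect(q[:,:2].astype(np.float32)); print(k,len(q),r)
    q=P[box&(S<60)&(P[...,2]>79)&(P[...,2]<99)]; print("ledge",len(q),cv2.minAreaRect(q[:,:2].astype(np.float32)),np.median(q[:,2]))
    m=(box&(P[...,2]>118)&(P[...,2]<155)&(P[...,1]>-300)&(P[...,1]<250)).astype(np.uint8)
    k,l,s,cen=cv2.connectedComponentsWithStats(m)
    for i in range(1,k):
        if s[i,4]>15:
            q=P[l==i]; print("tall",q.min(0).round(),q.max(0).round(),s[i,4])
E
```

```text
scene
 LIDS
 ([489.4, -139.9, 102.9], [39.0, 39.0, 7.0], 76, [249.0, 176.0])
 ([501.1, -9.5, 102.4], [39.0, 39.0, 7.0], 91, [269.0, 192.0])
 ([460.8, 94.3, 103.9], [42.0, 40.0, 8.0], 96, [298.0, 201.0])
red 305 ((525.8263549804688, 239.81724548339844), (261.7523498535156, 143.46603393554688), 5.470146179199219)
blue 77 ((608.8307495117188, -306.81146240234375), (277.3443908691406, 109.7694320678711), 33.24368667602539)
ledge 3691 ((533.0611572265625, 125.24137878417969), (269.1094055175781, 646.0969848632812), 5.4084086418151855) 85.58391955881916
tall [ 632. -131.  118.] [672. -89. 144.] 117
tall [608. -14. 119.] [648.  23. 151.] 101
tall [600.  90. 118.] [635. 127. 150.] 120
side
 LIDS
 ([484.3, -144.1, 102.6], [41.0, 40.0, 3.0], 113, [267.0, 168.0])
 ([496.0, -13.2, 102.6], [42.0, 43.0, 3.0], 151, [259.0, 191.0])
 ([455.8, 92.1, 102.7], [41.0, 42.0, 4.0], 202, [272.0, 213.0])
red 927 ((522.37255859375, 237.25209045410156), (257.99114990234375, 142.8064727783203), 5.531286239624023)
blue 156 ((574.2808837890625, -297.5940856933594), (256.7213439941406, 84.34809112548828), 1.875154972076416)
ledge 5478 ((547.0657958984375, -11.782974243164062), (260.0978088378906, 365.4402770996094), 5.555234432220459) 85.71045718870579
tall [ 630. -136.  118.] [670. -88. 144.] 150
tall [610. -15. 118.] [644.  18. 148.] 153
tall [598.  93. 118.] [634. 124. 149.] 193
```

The ledge centre is at about (548,-12) with a yaw of +5.5°, and the wash tub is at +y. In the ledge frame the lids are at (-80,113), (-49,6) and (-73,-123). I'll push them one at a time with the closed fingertips, starting with the one nearest the tub.

```bash
cat > r.py <<'E'
from workcell import *; from h import *
a=np.radians(5.5); X=np.array([np.cos(a),np.sin(a),0]); Y=np.array([-np.sin(a),np.cos(a),0]); O=np.array([548,-12,0.])
def W(x,y,z): return O+x*X+y*Y+np.array([0,0,z])
def L(p): q=np.array(p)-O; return [round(float(q@X)),round(float(q@Y)),round(float(p[2]))]
def rot():
    z=np.array([0,0,-1.]); s=np.sign(read_state()["tool_rot"][:,1]@X) if False else 1
    R=[np.column_stack([np.cross(k*X,z),k*X,z]) for k in(1,-1)]
    T=np.array(read_state()["tool_rot"]); return max(R,key=lambda r:np.trace(r.T@T))
def sweep(x,y0,y1=184,zt=89):
    movel(W(x,y0,150),max_speed=200)
    if movel(W(x,y0,zt),max_speed=80,guard=12): print("touch",read_state()["eef_pos"])
    movel(W(x,y1-12,zt),max_speed=90)
    s=read_state(); print("end",L(s["eef_pos"]),s["ft_force"])
    movel(W(x,y1-40,zt+1),max_speed=150)
    movel(W(x,y1-45,150),max_speed=200)
E
python3 - <<'E'
from r import *
s=read_state(); clamp(); R=rot(); p=s["eef_pos"]; print(np.round(s["tool_rot"],2).tolist(),R.round(2).tolist())
movel([p[0],p[1],330],max_speed=200)
movep(W(-78,62,300),R); print(read_state()["time"])
sweep(-80,65)
c=camera("side"); cv2.imwrite("pics/side1.png",c["image"]); print(*[(L(q[0]),q[1:]) for q in lids(c)],sep="\n"); print(read_state()["time"])
E
```

```text
[[0.98, 0.22, -0.0], [0.22, -0.98, 0.0], [-0.0, -0.0, -1.0]] [[-0.1, 1.0, 0.0], [1.0, 0.1, 0.0], [0.0, 0.0, -1.0]]
4.0917
end [-80, 171, 89] [ 0.79062675 -0.53871552 -0.07754919]
([-47, 8, 103], ([35.0, 39.0, 4.0], 85, [257.0, 191.0]))
([-84, 233, 22], ([43.0, 44.0, 5.0], 283, [275.0, 270.0]))
8.0833
```

View pics/side1.png

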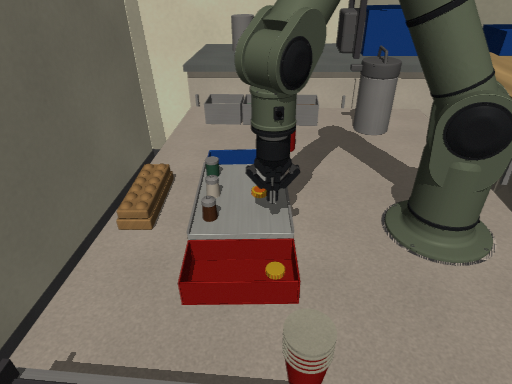

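The picture shows the first lid lying in the red tub at (275,270), with everything else still standing. Next I'll sweep the other two.

Run:
```python
from r import *
sweep(-49,-40)
movel(W(-73,139,160),max_speed=200)
c=camera("side"); print(*[(L(q[0]),q[1:]) for q in lids(c)],sep="\n")
movel(W(-73,-171,150),max_speed=250)
sweep(-73,-171)
movel(W(-60,60,260),max_speed=250); wait(.5)
c=camera("side"); cv2.imwrite("pics/side2.png",c["image"]); print(*[(L(q[0]),q[1:]) for q in lids(c)],sep="\n"); print(read_state()["time"])
```

```text
end [-49, 172, 89] [ 0.57095965 -0.53113692  0.47354862]
([-63, 222, 30], ([78.0, 56.0, 19.0], 509, [268.0, 267.0]))
end [-73, 172, 89] [-0.05413168 -0.64548333 -0.1064757 ]
([-71, 217, 37], ([100.0, 66.0, 31.0], 756, [271.0, 263.0]))
22.2083
```

View pics/side2.png

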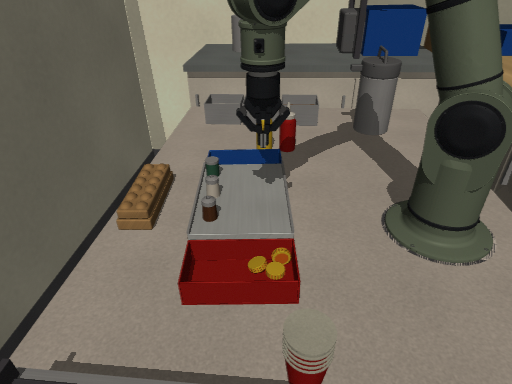

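All three lids are in the red tub, at (258,264), (276,271) and (281,256). The one at (281,256) leans on the wall next to the ledge, but its points are all well below the rim. The shakers, tin, bottles and cups haven't moved, and the arm isn't touching anything.

```bash
python3 -c "
from workcell import *
wait(.3); print(finish_job())"
```

```text
the job is handed in; nothing more can be done
None
```

I swept all three lids off the ledge into the red wash tub, with everything else left standing where it was, and handed the job in at about 22.5 s of the 61 s allowed; no verdict came back.

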